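# Hold a beaker down on the sprung spider of a jet rinser

## Task

The glass beaker hanging on the drying stand needs a last rinse before use. Take it off its slanted peg, turn it squarely mouth-down, lower it over the upright jet post of the bench rinser so that its rim sits on the sprung spider, and push the beaker down until the spider meets its hard stop, because the jet opens only at the stop. Be firm but not rough with the glass, leave the narrow jar on the other peg and the other things on the bench where they are, and finish still gripping the beaker and holding it down at the stop: do not let go.

Things in the scene. Friction and masses are not known exactly. Their poses are not given: they have to be found in the camera images.
- beaker: The clear glass beaker, straight-walled, the wide one of the two vessels on the stand: 85 high, 60 outside near its base to 63 at the mouth, 50 to 55 inside, floor 4 thick, about 0.12 kg. Origin at the centre of its base's outer face; its z axis runs from the base to the open mouth. At the start it hangs on a peg, base up and towards the robot, its axis about 34 deg from vertical.
- beaker_mouth (a point): Centre of the beaker's open mouth, in the plane of the rim, 85 from the base.
- drying_stand: Steel drying stand with white pegs, fixed, 250 wide (y) by 140 deep (x), 100 high at the back. Its panel slopes up to the back (+x); two round pegs, 98 long, 15 thick, with a collar 34 wide and 18 high at the root, stand square to the panel: they point up and to the stand's -x, 30 deg from vertical. Origin under its centre, on the bench.
- peg_left_tip (a point): Tip of the peg at the stand's +y side, which carries the beaker: it reaches inside to the beaker's floor, and the beaker's upper wall lies on the peg. The beaker is free once drawn about 100 along the peg.
- jar: Narrow glass jar, 48 wide, 102 high, on the stand's other peg (130 beside the beaker's). Not to be disturbed. Origin at the centre of its base, z axis towards its mouth.
- rinser: White jet rinser, fixed: a low tank 200 (x, from -80 to +120) by 160 (y), 46 high, with a round drip basin, a thin upright jet post and the spider on top. Origin under the jet post's axis, on the bench; z up.
- nozzle_tip (a point): Top of the brass nozzle on the jet post (10 thick, nozzle 17 thick), 110 above the bench: the fixed vertical axis over which the beaker goes. The tip stands 40 above the spider's arms at rest, 54 when the spider is down.
- spider_top (a point): Centre of the spider, level with the top of its six steel arms (reaching 46 from the axis, 70 above the bench at rest). The beaker's rim lands on the arms, outside a grey cone (45 wide at the foot, 17 high) that centres it. This point sinks with the spider.
- spider (a joint): How far the spider is pressed down, m: 0 at rest, 0.014 at the hard stop. The spring pushes back with 4 N at rest and 550 N/m more, 11.7 N at the stop; it rises again when let go. About 15 N of push seats it.
- timer: Small white bench timer, 68 x 68 x 21, lying between stand and rinser; leave it. Origin under its centre.
- marker_pen: Marker pen lying on the bench, 135 long, 17 thick; leave it. Origin under its middle.
- conical_flask: Glass conical flask standing at the back, 87 wide, 155 high; leave it. Origin under its centre.
- microtubes: Green microtube rack, 66 x 105 x 34, at the right; leave it. Origin under its centre.

How it is judged:
On the way, in this order (a step that is already met when the one before it is completed fails the run):
1. the beaker is drawn off its peg and held clear of the stand (distance between beaker and peg_left_tip above 0.1 m and contact force between beaker and drying_stand below 0.05 N and contact force between the fingers and beaker above 1 N), for 0.1 s.
2. the beaker is mouth-down over the jet post, with the nozzle inside it (angle between beaker's own z axis and vertical above 3 rad and horizontal distance between beaker_mouth and nozzle_tip below 0.008 m and horizontal distance between beaker and nozzle_tip below 0.012 m and z of beaker_mouth in the frame of nozzle_tip below -0.005 m), for 0.05 s.
3. the beaker presses the spider down to its stop (angle between beaker's own z axis and vertical above 3 rad and horizontal distance between beaker_mouth and nozzle_tip below 0.008 m and horizontal distance between beaker and nozzle_tip below 0.012 m and value of joint spider above 0.0128 m and contact force between beaker and spider above 8 N), for 0.2 s.
At the end, for the whole second after the job is handed in: Held through the last second: spider within 1.2 mm of its 14 mm stop, pressed by the beaker's rim with over 8 N, fingers gripping the beaker, not touching the spider; beaker mouth-down within 8 deg of vertical, mouth within 8 mm and base within 12 mm of the jet axis, still; jar on its peg (all of step 3 and contact force between the fingers and beaker above 2 N and contact force between the arm and spider below 0.5 N and linear speed of beaker below 0.02 m/s and distance of jar from where it was at the start of the episode below 0.02 m); the arm keeps its last pose, push and grip.
It fails at once if the glass is pressed on the rinser with more than 45 N (contact force between beaker and spider above 45 N or contact force between beaker and rinser above 45 N).
It fails at once if the beaker is dropped on the bench (height (world z) of beaker below 0.06 m).
It fails at once if the jar is knocked on its peg or off it (distance of jar from where it was at the start of the episode above 0.02 m).
It fails at once if a bystander is pushed aside (distance of any of timer, marker_pen, conical_flask, microtubes from where it was at the start of the episode above 0.03 m).
It also fails if it takes over 58 s, if anything falls off the work surface, if the arm or the gripper's body presses on something with over 40 N, if the wrist force passes 120 N, or if a joint passes its speed limit or range.

## Robot

A 6-joint arm with a two-finger parallel gripper is mounted at the origin on a cart in front of the work surface, level with it; the furniture and walls round the work are solid. World frame = base frame: x ahead of the robot, y to its left, z up, the work surface at z = 0. Lengths are in m, angles in rad, forces in N, time in s.
With the tool pointing down it reaches from about 0.3 to 0.875 m from the base axis. Payload 6.4 kg.
Tool frame: the origin (TCP) lies between the finger pads; the fingertips stand 19 mm ahead of it and the grasp point (between the pads) is the TCP (ctrl.tips_ahead is the z of the fingertips in the tool frame, in m); z points along the fingers, y is the line along which they close (so a half turn about z gives the same grasp; the last joint's range is limited). The gripper opens to 85 mm and grips with 20 to 120 N. Pads are 22 mm wide; open, the fingers measure 114 mm over their backs; the gripper's body (76 mm by 85 mm) begins 54 mm behind the grasp point. The pads swing forward as they close: fully open they stand 13 mm farther back than shut.
Start: joints at [1.012, 0.181, 1.607, -0, 1.354, -0.206], TCP at [0.199, 0.54, 0.25] pointing down, gripper open.
Joint ranges: [-2.99, 2.99], [-0.89, 2.07], [0.3, 2.58], [-1.14, 4.28], [0, 2.63], [-3.12, 3.12]. Speed limits (rad/s): [2.57, 2.57, 3.01, 3.14, 3.14, 3.14].

## Interface

Orientations are given as a unit quaternion [w, x, y, z].
In Python, from bench import readout, vision, ctrl gives the robot as it stands.
- The arm moves only by the tool play_rows, never from a script. Its arguments are lists of equal length, an entry for each row: "xyz": the shift along the tool's x, y, z in mm, a list of three; "rot": the turn, a rotation vector about the tool's x, y, z in rad, a list of three; "grip": the opening, from 0 (shut) to 1 (fully open). In form: {"xyz": [[x, y, z], ...], "rot": [[rx, ry, rz], ...], "grip": [grip, ...]}. A call has exactly 10 rows; each row is the pose to reach, as a shift and turn from the pose commanded when the call began, along the tool's axes at that moment; what a row does not reach only later rows make up. A row lasts 1/8 s, in which the tool goes at most 62.5 mm and 10.7 degrees, less where a joint would pass 70% of its speed; a pose out of reach is approached as far as the arm can. A call with a gripper value outside its range is refused whole. The fingers move at their own pace and stop on an object; the grip force is fixed at half the most. Time passes only in rows, so rows that repeat a pose let the fingers close, or fill a call up. It gives the time, the measured TCP pose, the force, the opening and the grip force at its end, in the units of the state.
- readout.get_obs(): the state, without advancing time (a new reading comes with each control period).
- vision.camera(name): name is "side" or "top" or "wrist"; returns a dict with "color" (480x640x3 uint8, red, green, blue), "depth" (480x640 float32, m along the optical axis (not along the pixel's ray), 0 where there is no reading), "camera_matrix" (3x3 intrinsics, pixels), "extrinsics" (4x4, takes a point from camera to world coordinates); the wrist camera has in their place "hand_eye" (4x4, takes a point from camera to tool coordinates, whose origin is the TCP and whose axes are the flange's). Camera axes: x right, y down, z forward; pixel columns grow to the right and rows downward; lengths in m; the calibration is good to about 2 mm. A picture is of the moment at which its call begins: read the wrist's pose just before it.
- ctrl.hand_in(): hands the job in; it is judged then, once.
The state is a dict: "time_s": time; "q": joint angles; "dq": joint speeds; "joint_efforts": joint torques, N m; "eef_pos": TCP position; "eef_rot": TCP orientation; "wrist_force": force on the tool from outside, world axes, zero at the start; "torque": the same for the moment, N m; "opening": opening from 0.0 (shut) to 1.0 (fully open); "grasp_force": force on a finger pad.
Only numpy, scipy, OpenCV 4.12 (cv2) and the standard library are available. Lean on these libraries where they do the work, as an engineer would, in place of code of your own. Each camera call takes 0.05 s, during which the arm holds its last target. There are 200 camera calls.

## Working session

There is one attempt and no reset: what is moved stays moved. The work goes in short steps, Python scripts to look and compute and a tool call to move; the robot and the scene stay as the last step left them, time stands still between calls to the robot, and variables do not carry over. Pictures are saved under pics/ and viewed, at most 10 in all, crops included, and the job is handed in when it is done.

Besides the shell and the picture viewer there is one more tool, called after ">>>" by a JSON object that holds its "op" and its "data". play_rows: Moves the arm, as the interface text tells. Its arguments: {"type":"object","properties":{"xyz":{"type":"array","items":{"type":"array","items":{"type":"number"}}},"rot":{"type":"array","items":{"type":"array","items":{"type":"number"}}},"grip":{"type":"array","items":{"type":"number"}}},"required":["xyz","rot","grip"]}

```bash
ls; mkdir -p pics
python3 - <<'E'
from bench import readout, vision, ctrl
import cv2,numpy as np
np.set_printoptions(precision=4,suppress=True)
o=readout.get_obs();print(o, ctrl.tips_ahead)
for n in ["side","top"]:
    c=vision.camera(n);cv2.imwrite(f"pics/{n}0.png",c["color"][...,::-1]);np.savez(f"{n}0.npz",**c);print(n,c["camera_matrix"],c["extrinsics"])
E
```

```text
pics
{'time_s': 0.0, 'q': array([ 1.0117,  0.1815,  1.608 , -0.    ,  1.3538, -0.2063]), 'dq': array([-0.0007,  0.0004,  0.0007, -0.0001,  0.0007, -0.0004]), 'joint_efforts': array([  0.0012, -44.4878, -35.1341,  -0.0003,   0.0091,  -0.    ]), 'eef_pos': array([0.1984, 0.5391, 0.2494]), 'eef_rot': array([-0.0003,  0.1755,  0.9845, -0.0008]), 'wrist_force': array([0.3575, 0.1925, 0.8262]), 'torque': array([-0.0141, -0.016 , -0.0371]), 'grasp_force': 0.0, 'opening': 1.0013942336053117} 0.019
side [[539.2631   0.     315.6338]
 [  0.     539.2631 236.7212]
 [  0.       0.       1.    ]] [[ 0.9282 -0.1654  0.3333  0.1685]
 [-0.3721 -0.4201  0.8277 -1.1354]
 [ 0.0031 -0.8923 -0.4515  0.6735]
 [ 0.      0.      0.      1.    ]]
top [[527.179    0.     315.1404]
 [  0.     527.179  237.9856]
 [  0.       0.       1.    ]] [[-0.0138 -0.995   0.0988  0.4516]
 [-0.9998  0.0148  0.0095 -0.1103]
 [-0.0109 -0.0987 -0.9951  1.3486]
 [ 0.      0.      0.      1.    ]]
```

View pics/side0.png

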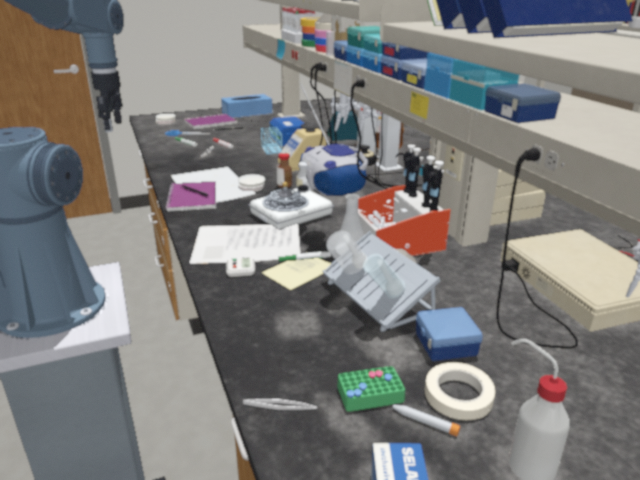

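View pics/top0.png

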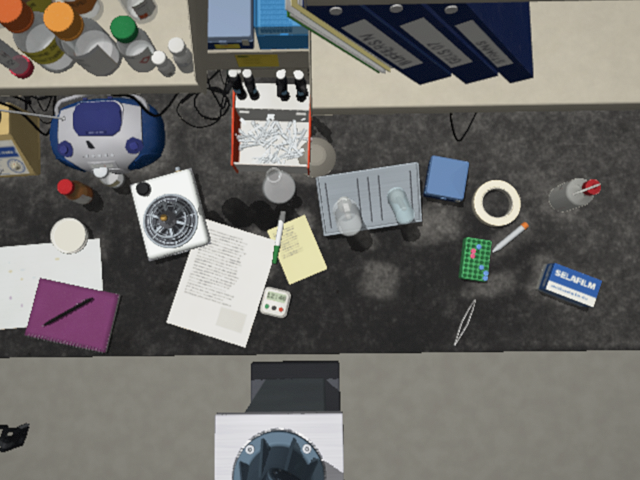

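The side view shows the beaker at about (345,245), the jar at (380,272) and the rinser at (290,205). In the top view they are at (346,215), (400,205) and (168,215). I'll zoom in on both views next.

```bash
cat > h.py <<'E'
import numpy as np,cv2
np.set_printoptions(precision=4,suppress=True)
def load(n): return dict(np.load(n+".npz"))
def ray(c,u,v):
    K=c["camera_matrix"];E=c["extrinsics"]
    d=np.array([(u-K[0,2])/K[0,0],(v-K[1,2])/K[1,1],1.]);d=E[:3,:3]@d
    return E[:3,3],d/np.linalg.norm(d)
def plane(c,u,v,z):
    o,d=ray(c,u,v);return o+d*(z-o[2])/d[2]
def tri(a,b):
    (o1,d1),(o2,d2)=a,b
    s=np.linalg.lstsq(np.c_[d1,-d2],o2-o1,rcond=None)[0]
    p,q=o1+s[0]*d1,o2+s[1]*d2
    return (p+q)/2,np.linalg.norm(p-q)
def cloud(c):
    K=c["camera_matrix"];E=c["extrinsics"];z=c["depth"];v,u=np.mgrid[:480,:640]
    P=np.stack([(u-K[0,2])/K[0,0]*z,(v-K[1,2])/K[1,1]*z,z],-1)@E[:3,:3].T+E[:3,3]
    P[z==0]=np.nan;return P
def proj(c,p):
    E=np.linalg.inv(c["extrinsics"]);q=E[:3,:3]@p+E[:3,3];q=c["camera_matrix"]@q;return q[:2]/q[2]
E
python3 - <<'E'
from h import *
t,s=load("top0"),load("side0")
a=cv2.resize(t["color"][150:250,300:440],None,fx=400/140,fy=400/140,interpolation=3)
b=cv2.resize(s["color"][220:340,310:450],None,fx=400/140,fy=400/140,interpolation=3)
c=cv2.resize(t["color"][160:270,120:220],(345,380)[::1],interpolation=3)
d=cv2.resize(s["color"][140:235,240:345],(400,362),interpolation=3)
im=np.zeros((600,800,3),np.uint8)
im[:a.shape[0],:400]=a; im[:b.shape[0],400:]=b[:,:400]
e=cv2.resize(t["color"][165:265,125:215],(220,244)); f=cv2.resize(s["color"][145:230,245:340],(273,244))
im[350:594,0:220]=e;im[350:594,400:673]=f
cv2.imwrite("pics/z0.png",im[...,::-1])
for n,c in(("top",t),("side",s)):
    P=cloud(c)
    for (u,v) in ([(346,200),(346,215),(346,225),(352,230),(375,200),(375,180),(168,215),(168,225),(140,190)] if n=="top" else [(345,245),(335,240),(350,255),(290,205),(290,195),(382,272),(400,270)]): print(n,u,v,P[v,u])
E
```

```text
top 346 200 [ 0.6665 -0.1738  0.0964]
top 346 215 [ 0.6225 -0.1703  0.1501]
top 346 225 [ 0.6017 -0.1708  0.1314]
top 352 230 [ 0.5904 -0.1848  0.1265]
top 375 200 [ 0.6728 -0.2479  0.0533]
top 375 180 [ 0.7166 -0.2458  0.0851]
top 168 215 [0.6377 0.2567 0.0896]
top 168 225 [0.6147 0.2593 0.0795]
top 140 190 [0.7057 0.3356 0.0614]
side 345 245 [ 0.6119 -0.204   0.1327]
side 335 240 [ 0.5991 -0.1796  0.1356]
side 350 255 [ 0.6214 -0.2108  0.1097]
side 290 205 [0.639  0.2341 0.0452]
side 290 195 [0.6411 0.2382 0.0748]
side 382 272 [ 0.6363 -0.3274  0.1278]
side 400 270 [ 0.7174 -0.264   0.0803]
```

View pics/z0.png

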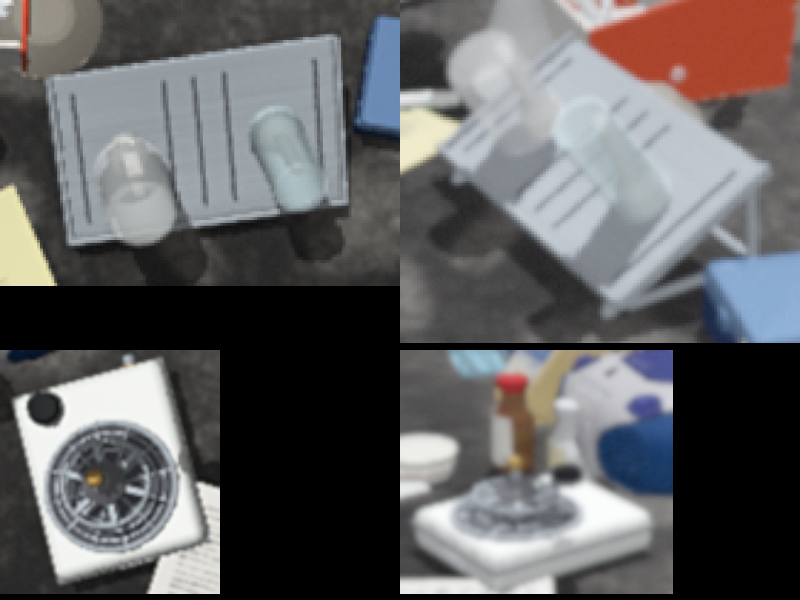

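The zoom shows the beaker's base facing up and toward the camera at the front (lower) edge of the panel. The gold nozzle is at about (164,218) in the top view and (285,184) in the side view. Next I'll measure both, and the panel.

Run:
```python
from h import *
from scipy.optimize import least_squares
t,s=load("top0"),load("side0")
C={}
for n,c,(u0,u1,v0,v1) in(("t",t,(150,185,200,235)),("s",s,(275,298,178,195))):
    h=cv2.cvtColor(c["color"],cv2.COLOR_RGB2HSV).astype(int)
    m=(h[...,0]>8)&(h[...,0]<28)&(h[...,1]>90)&(h[...,2]>90)
    k=np.zeros_like(m);k[v0:v1,u0:u1]=1
    v,u=np.nonzero(m&k);C[n]=(u.mean(),v.mean());print(n,len(u),C[n],u.min(),u.max(),v.min(),v.max())
print("nozzle tri",tri(ray(t,*C["t"]),ray(s,*C["s"])),"top@.108",plane(t,*C["t"],.108))
# basin circle from top depth: rinser points; spider arms z~.07
PT,PS=cloud(t),cloud(s)
for P in(PT,PS):
    near=(np.hypot(P[...,0]-.63,P[...,1]-.26)<.06)&(P[...,2]>.063)&(P[...,2]<.076)
    q=P[near];print("arms",len(q),q.mean(0),(q.min(0)+q.max(0))/2,q.min(0),q.max(0))
# panel
q=np.concatenate([P[(P[...,0]>.56)&(P[...,0]<.78)&(P[...,1]>-.36)&(P[...,1]<-.1)&(P[...,2]>.015)&(P[...,2]<.11)] for P in(PT,)])
A=q
for i in range(15):
    c0=A.mean(0);n=np.linalg.svd(A-c0)[2][2];n*=np.sign(n[2]);r=(q-c0)@n;A=q[abs(r)<(.01 if i<8 else .004)]
print("panel n",n,"tilt",np.degrees(np.arccos(n[2])),len(A),len(q),c0,"extent",A.min(0),A.max(0))
hdir=-n[:2]/np.linalg.norm(n[:2]);yaw=np.arctan2(hdir[1],hdir[0]);print("yaw",np.degrees(yaw))
# refine yaw by min-area rect of panel pixels projected to bench
rect=cv2.minAreaRect(A[:,:2].astype(np.float32));print(rect)
np.savez("panel.npz",n=n,c0=c0)
for nm,P in(("t",PT),("s",PS)):
    d=(P-c0)@n
    m=(P[...,0]>.53)&(P[...,0]<.72)&(abs(P[...,1]+.18)<.065)&(d>.025)&(d<.15)&(P[...,2]>.05)
    print(nm,m.sum(),P[m].min(0),P[m].max(0));np.save("bk_"+nm,P[m])
```

```text
t 30 (np.float64(163.0), np.float64(217.5)) 160 166 215 220
s 48 (np.float64(286.7083333333333), np.float64(182.39583333333334)) 282 290 178 186
nozzle tri (array([0.6345, 0.2624, 0.1057]), np.float64(0.010433372698973903)) top@.108 [0.6292 0.2632 0.108 ]
arms 376 [0.6308 0.261  0.0699] [0.6313 0.2629 0.0695] [0.586  0.2174 0.063 ] [0.6767 0.3084 0.0759]
arms 193 [0.6302 0.2516 0.0688] [0.6335 0.2581 0.0695] [0.5871 0.2117 0.0632] [0.6799 0.3045 0.0757]
panel n [-0.4914 -0.066   0.8684] tilt 29.72153050779409 3732 4992 [ 0.6885 -0.2325  0.067 ] extent [ 0.5975 -0.3597  0.021 ] [ 0.7576 -0.1024  0.1008]
yaw 7.649243608964335
((0.6764290928840637, -0.23491133749485016), (0.1346532553434372, 0.251372367143631), 7.6410813331604)
t 791 [ 0.579  -0.2081  0.0819] [ 0.6721 -0.1445  0.154 ]
s 1002 [ 0.5799 -0.2125  0.0631] [ 0.6683 -0.1547  0.152 ]
```

Run:
```python
from h import *
from scipy.optimize import least_squares
p=np.load("panel.npz");n,c0=p["n"],p["c0"]
yaw=np.radians(7.64);hx=np.array([np.cos(yaw),np.sin(yaw),0]);hy=np.array([-np.sin(yaw),np.cos(yaw),0])
B={k:np.load(f"bk_{k}.npy") for k in"ts"}
# axis dir a: base->mouth : tilt about hy
def ax(th,ph): return -(np.cos(th)*np.array([0,0,1])-np.sin(th)*(hx*np.cos(ph)+hy*np.sin(ph)))
for k in("t","s","ts"):
    q=np.concatenate([B[x] for x in k])
    def res(v):
        a=ax(v[3],v[4]);b=v[:3];h=(q-b)@a;r=np.linalg.norm(q-b-np.outer(h,a),axis=1)
        side=r-(.030+.0015*np.clip(h/.085,0,1))
        cap=np.where(r<.030,np.abs(h),9)   # base face
        e=np.where(abs(side)<cap,side,h)
        return np.r_[e,(v[3]-np.radians(34))*2, v[4]*2]
    f=least_squares(res,[.60,-.17,.14,np.radians(34),0],loss="soft_l1",f_scale=.002)
    e=abs(res(f.x));print(k,f.x[:3],np.degrees(f.x[3:]),"med",np.median(e),"axis",ax(*f.x[3:]),"mouth",f.x[:3]+.085*ax(*f.x[3:]))
    a=ax(*f.x[3:]);h=(q-f.x[:3])@a;print("h pct",np.percentile(h,[1,5,50,95,99]))
# stand frame: pos of beaker in stand y
cen=np.array([.6764,-.2349,0]);print("beaker in stand x,y",(f.x[:3]-cen)@hx,(f.x[:3]-cen)@hy)
```

```text
t [ 0.6011 -0.1794  0.1358] [34.0018  0.0002] med 0.0009622980041773757 axis [ 0.5543  0.0743 -0.829 ] mouth [ 0.6482 -0.1731  0.0653]
h pct [-0.0044 -0.0026  0.0029  0.0678  0.0751]
s [ 0.6032 -0.1789  0.1359] [34.0248  0.0168] med 0.0009502547496232257 axis [ 0.5546  0.0746 -0.8288] mouth [ 0.6504 -0.1726  0.0654]
h pct [-0.0027 -0.0017  0.0165  0.067   0.072 ]
ts [ 0.6021 -0.1791  0.1358] [34.021  0.011] med 0.0010671660145369925 axis [ 0.5545  0.0745 -0.8288] mouth [ 0.6492 -0.1728  0.0653]
h pct [-0.004  -0.0023  0.0086  0.0673  0.0732]
beaker in stand x,y -0.06624952307548729 0.06518242858255373
```

The fits hang together: the panel tilt comes out at 29.7° and the beaker sits at stand y = 65 mm. I'll grasp from the base end with the tool along the beaker axis, so now I compute the pre-grasp move.

```bash
cat >> h.py <<'E'
from scipy.spatial.transform import Rotation as R
BASE=np.array([.6021,-.1791,.1358]);A=np.array([.5545,.0745,-.8288]);A/=np.linalg.norm(A)
yaw=np.radians(7.64);HX=np.array([np.cos(yaw),np.sin(yaw),0]);HY=np.array([-np.sin(yaw),np.cos(yaw),0])
RG=np.c_[np.cross(HY,A),HY,A]
def cur(o): w=o["eef_rot"];return o["eef_pos"],R.from_quat([w[1],w[2],w[3],w[0]])
def move(o,p,Rm):
    p0,r0=cur(o);return 1000*r0.inv().apply(np.asarray(p)-p0),(r0.inv()*R.from_matrix(Rm)).as_rotvec()
E
python3 - <<'E'
from h import *
from bench import readout
o=readout.get_obs();print(move(o,BASE-.07*A,RG), BASE-.07*A)
E
```

```text
(array([-592.3998, -552.7496,   56.3429]), array([-0.1458, -0.5826, -0.4713])) [ 0.5633 -0.1843  0.1938]
```

>>> {"op": "play_rows", "data": {"xyz": [[-15, -14, 0], [-45, -42, 0], [-78, -72, 0], [-111, -104, 0], [-144, -134, 0], [-177, -165, 0], [-210, -196, 0], [-243, -227, 0], [-276, -257, 0], [-300, -280, 0]], "rot": [[0, 0, 0], [0, -0.02, -0.02], [-0.01, -0.05, -0.04], [-0.02, -0.08, -0.06], [-0.03, -0.11, -0.09], [-0.04, -0.15, -0.12], [-0.05, -0.19, -0.15], [-0.06, -0.23, -0.18], [-0.065, -0.26, -0.21], [-0.07, -0.29, -0.23]], "grip": [1, 1, 1, 1, 1, 1, 1, 1, 1, 1]}}

```text
time_s: 1.35
eef_pos: [0.3835, 0.1708, 0.25]
eef_rot: [0.149, 0.06, 0.987, 0.008]
wrist_force: [0.1, 0.3, 1.0]
opening: 0.997
grasp_force: 0.0
```

Run:
```python
from h import *
from bench import readout
o=readout.get_obs();print(o["time_s"],o["eef_pos"],o["q"],move(o,BASE-.07*A,RG))
```

```text
1.35 [0.3835 0.1708 0.25  ] [ 0.1731 -0.3955  2.1563 -0.0589  1.0869 -1.2565] (array([-197.0223, -333.5869,  107.1715]), array([-0.0771, -0.2908, -0.2409]))
```

>>> {"op": "play_rows", "data": {"xyz": [[-15, -25, 8], [-39, -66, 21], [-63, -108, 34], [-88, -150, 47], [-113, -192, 61], [-138, -234, 75], [-163, -276, 88], [-184, -312, 99], [-197, -334, 107], [-197, -334, 107]], "rot": [[0, -0.02, -0.01], [-0.015, -0.05, -0.04], [-0.025, -0.09, -0.07], [-0.035, -0.13, -0.1], [-0.045, -0.17, -0.14], [-0.055, -0.21, -0.17], [-0.065, -0.245, -0.2], [-0.072, -0.27, -0.225], [-0.077, -0.291, -0.241], [-0.077, -0.291, -0.241]], "grip": [1, 1, 1, 1, 1, 1, 1, 1, 1, 1]}}

```text
time_s: 2.6
eef_pos: [0.5623, -0.1842, 0.1926]
eef_rot: [0.291, -0.062, 0.955, 0.02]
wrist_force: [-0.5, 1.3, 0.3]
opening: 1.003
grasp_force: 0.0
```

Run:
```python
from h import *
from bench import readout,vision
o=readout.get_obs();p0,r0=cur(o)
print(o["time_s"],o["eef_pos"],o["q"],move(o,BASE+.035*A,RG))
c=vision.camera("wrist");c["p0"]=p0;c["r0"]=r0.as_matrix();np.savez("w1.npz",**c);print(c["hand_eye"],c["camera_matrix"])
T=np.eye(4);T[:3,:3]=r0.as_matrix();T[:3,3]=p0;c["extrinsics"]=T@c["hand_eye"]
im=c["color"].copy()
e1=HY;e2=np.cross(A,HY)
for h,rr in((0,.03),(.085,.0315)):
    for th in np.linspace(0,2*np.pi,40):
        u=proj(c,BASE+h*A+rr*(np.cos(th)*e1+np.sin(th)*e2))
        if np.all(abs(u)<2000): cv2.circle(im,(int(u[0]),int(u[1])),1,(255,0,0) if h==0 else (0,255,0),-1)
cv2.imwrite("pics/w1.png",im[...,::-1])
```

```text
2.6 [ 0.5623 -0.1842  0.1926] [-0.7467  0.0269  2.0154  0.6393  0.8046 -2.8312] (array([ -1.6926,  -0.268 , 104.5563]), array([ 0.0002, -0.0023, -0.0031]))
[[-0.0002 -0.952  -0.3061  0.0789]
 [ 1.     -0.0005  0.0009 -0.0001]
 [-0.001  -0.3061  0.952  -0.1241]
 [ 0.      0.      0.      1.    ]] [[358.2588   0.     319.4159]
 [  0.     358.2588 229.4112]
 [  0.       0.       1.    ]]
```

View pics/w1.png

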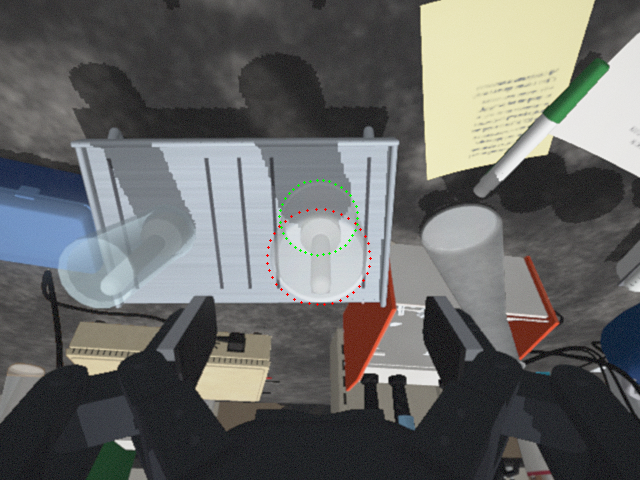

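The wrist view shows the beaker centred at about (318,258) with the peg inside it, and the predicted base circle lines up laterally. The visible disc looks slightly small, so I'll check it against depth.

Run:
```python
from h import *
c=load("w1");T=np.eye(4);T[:3,:3]=c["r0"];T[:3,3]=c["p0"];c["extrinsics"]=T@c["hand_eye"]
P=cloud(c);L=(P-BASE)@np.c_[HY,np.cross(A,HY),A]
for v in(225,240,256,270,285,295,300): print(v,np.round(1000*L[v,[262,268,274,280,290,318,345,355,362,368,374]]).astype(int).tolist())
```

```text
225 [[-49, 10, 101], [-44, 10, 100], [-39, 10, 101], [-23, -18, 10], [-16, -21, 1], [0, -21, -1], [15, -21, 0], [21, -20, 2], [37, 10, 99], [42, 10, 100], [47, 10, 101]]
240 [[-50, 24, 101], [-45, 24, 102], [-26, -11, 3], [-22, -12, 0], [-16, -13, -2], [0, -12, -1], [15, -12, -1], [21, -12, -1], [25, -12, 0], [43, 24, 101], [48, 24, 101]]
256 [[-51, 40, 104], [-45, 39, 102], [-26, -2, 0], [-23, -2, -1], [-17, -2, -1], [0, -2, 0], [15, -2, 0], [21, -2, -1], [25, -2, -1], [29, -1, 1], [49, 40, 103]]
270 [[-52, 54, 104], [-46, 53, 103], [-27, 7, 1], [-23, 7, 1], [-17, 7, 0], [-1, 7, 0], [15, 7, 1], [21, 7, 0], [25, 7, -1], [44, 54, 104], [50, 53, 103]]
285 [[-53, 69, 105], [-47, 69, 104], [-41, 68, 104], [-36, 69, 105], [-17, 17, 0], [-1, 16, -1], [15, 16, -1], [21, 17, 0], [39, 68, 103], [45, 69, 104], [50, 69, 104]]
295 [[-53, 79, 106], [-47, 79, 104], [-42, 80, 106], [-37, 79, 106], [-27, 79, 104], [-1, 23, -1], [16, 23, 0], [33, 79, 105], [40, 79, 104], [45, 79, 104], [51, 79, 105]]
300 [[-54, 85, 106], [-48, 85, 106], [-42, 84, 105], [-37, 84, 105], [-27, 85, 105], [-1, 26, 0], [24, 85, 106], [33, 85, 105], [40, 85, 106], [45, 84, 104], [51, 85, 106]]
```

>>> {"op": "play_rows", "data": {"xyz": [[-1, 0, 0], [-2, 0, 5], [-2, 0, 20], [-2, 0, 36], [-2, 0, 52], [-2, 0, 68], [-2, 0, 82], [-2, 0, 94], [-2, 0, 102], [-2, 0, 105]], "rot": [[0, 0, 0.12], [0, 0, 0.24], [0, -0.002, 0.34], [0, -0.002, 0.4], [0, -0.002, 0.4], [0, -0.002, 0.4], [0, -0.002, 0.4], [0, -0.002, 0.4], [0, -0.002, 0.4], [0, -0.002, 0.4]], "grip": [1, 1, 1, 1, 1, 1, 1, 1, 1, 1]}}

```text
time_s: 3.9
eef_pos: [0.623, -0.1737, 0.1071]
eef_rot: [0.282, 0.127, 0.948, 0.078]
wrist_force: [1.5, 0.6, -0.3]
opening: 0.998
grasp_force: 0.0
```

>>> {"op": "play_rows", "data": {"xyz": [[0, 0, 0], [0, 0, 0], [0, 0, 0], [0, 0, 0], [0, 0, 0], [0, 0, 0], [0, 0, 0], [0, 0, 0], [0, 0, 0], [0, 0, 0]], "rot": [[0, 0, 0], [0, 0, 0], [0, 0, 0], [0, 0, 0], [0, 0, 0], [0, 0, 0], [0, 0, 0], [0, 0, 0], [0, 0, 0], [0, 0, 0]], "grip": [0.85, 0.75, 0.65, 0.6, 0.55, 0.5, 0.5, 0.5, 0.5, 0.5]}}

```text
time_s: 5.15
eef_pos: [0.6232, -0.1746, 0.1083]
eef_rot: [0.283, 0.127, 0.947, 0.077]
wrist_force: [-6.5, -1.6, 5.6]
opening: 0.698
grasp_force: 62.6
```

Run:
```python
from h import *
from bench import readout
o=readout.get_obs();print(o)
n=np.load("panel.npz")["n"]; p0,r0=cur(o); n=n/np.linalg.norm(n)
print("peg dir in tool",r0.inv().apply(n),"perp-up in tool",r0.inv().apply(np.cross(HY,n)*1), np.cross(HY,n),"TCP local",(p0-BASE)@np.c_[HY,np.cross(A,HY),A])
```

```text
{'time_s': 5.15, 'q': array([-0.6466,  0.2844,  1.9307,  0.7515,  0.6161, -2.5084]), 'dq': array([-0.0022,  0.0019, -0.002 , -0.0006,  0.0014,  0.0006]), 'joint_efforts': array([  1.6578, -39.7333, -27.3932,   1.6273,  -0.5377,  -0.0086]), 'eef_pos': array([ 0.6232, -0.1746,  0.1083]), 'eef_rot': array([0.2831, 0.1271, 0.9475, 0.0773]), 'wrist_force': array([-6.4579, -1.5771,  5.6215]), 'torque': array([-0.0902,  0.2658, -0.019 ]), 'grasp_force': 62.625893510266906, 'opening': 0.6983986159063207}
peg dir in tool [-0.0708  0.0298 -0.997 ] perp-up in tool [-0.9183  0.3883  0.0768] [0.8607 0.1155 0.4958] TCP local [0.0017 0.0024 0.0348]
```

>>> {"op": "play_rows", "data": {"xyz": [[-3, 1, -1], [-6, 2, -4], [-7, 3, -14], [-8, 3, -28], [-9, 4, -44], [-10, 4, -62], [-12, 5, -82], [-13, 5, -102], [-14, 6, -120], [-15, 6, -130]], "rot": [[0, 0, 0], [0, 0, 0], [0, 0, 0], [0, 0, 0], [0, 0, 0], [0, 0, 0], [0, 0, 0], [0, 0, 0], [0, 0, 0], [0, 0, 0]], "grip": [0.5, 0.5, 0.5, 0.5, 0.5, 0.5, 0.5, 0.5, 0.5, 0.5]}}

```text
time_s: 6.4
eef_pos: [0.5637, -0.1827, 0.2259]
eef_rot: [0.283, 0.127, 0.947, 0.077]
wrist_force: [0.2, -0.3, -1.2]
opening: 0.696
grasp_force: 64.2
```

Run:
```python
from h import *
from bench import readout,vision
o=readout.get_obs();p0,r0=cur(o)
print(o["time_s"],p0,o["q"],o["wrist_force"],o["grasp_force"],o["opening"])
c=vision.camera("side");cv2.imwrite("pics/s2.png",cv2.resize(c["color"][140:340,230:470],None,fx=3,fy=3,interpolation=3)[:600,:,::-1]);np.savez("side2.npz",**c)
w=vision.camera("wrist");w["p0"]=p0;w["r0"]=r0.as_matrix();np.savez("w2.npz",**w)
# target over the rinser: tool down, TCP height with rim well above nozzle
AX=np.array([.631,.262])
yt=np.array([-.05,1,0]);yt/=np.linalg.norm(yt);Rd=np.c_[np.cross(yt,[0,0,-1]),yt,[0,0,-1]]
print(move(o,[*AX,.22],Rd))
# glass in tool frame from wrist depth
P=w["depth"];K=w["camera_matrix"];v,u=np.mgrid[:480,:640]
q=np.stack([(u-K[0,2])/K[0,0]*P,(v-K[1,2])/K[1,1]*P,P],-1)@w["hand_eye"][:3,:3].T+w["hand_eye"][:3,3]
m=(abs(q[...,0])<.05)&(abs(q[...,1])<.028)&(q[...,2]>-.05)&(q[...,2]<.06)&(P>0)
z=1000*q[m];print(len(z),np.percentile(z,[1,10,50,90,99],axis=0))
```

```text
6.4 [ 0.5637 -0.1827  0.2259] [-0.7435 -0.0248  1.9915  0.6038  0.8623 -2.3757] [ 0.2068 -0.2922 -1.2247] 64.24275379962637 0.6956046201077558
(array([ 75.1384, 437.037 ,  75.2906]), array([ 0.1426,  0.581 , -0.3069]))
28489 [[ -9.636  -26.2756 -36.476 ]
 [ -3.0682 -20.0167 -35.2139]
 [ 18.3794  -0.0098 -33.7784]
 [ 30.0524  19.7494  12.1356]
 [ 31.1106  26.1649  47.8406]]
```

View pics/s2.png

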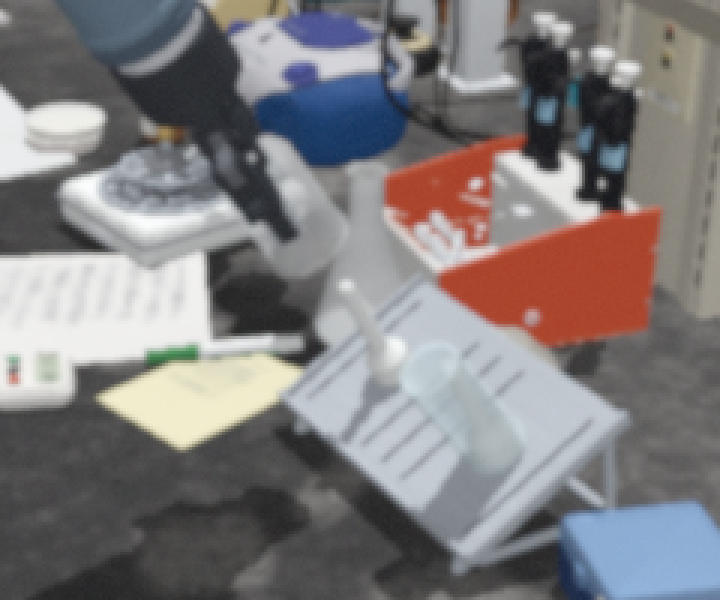

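The beaker is off its peg and held between the fingers at about (300,210) in the crop. The peg at (360,320) is bare and the jar is still in place. Next I'll fit the beaker in the tool frame.

```bash
cat > fit.py <<'E'
from h import *
from scipy.optimize import least_squares
def fit(w):
    P=w["depth"];K=w["camera_matrix"];v,u=np.mgrid[:480,:640]
    q=np.stack([(u-K[0,2])/K[0,0]*P,(v-K[1,2])/K[1,1]*P,P],-1)@w["hand_eye"][:3,:3].T+w["hand_eye"][:3,3]
    m=(q[...,0]>-.04)&(q[...,0]<.05)&(abs(q[...,1])<.024)&(q[...,2]>-.045)&(q[...,2]<.053)&(P>0)
    q=q[m][::10]
    def axis(v): a=np.array([v[3],v[4],1.]);return a/np.linalg.norm(a)
    def res(v):
        a=axis(v);d=q-v[:3];h=d@a;r=np.linalg.norm(d-np.outer(h,a),axis=1)
        s=r-(.030+.0015*np.clip(h/.085,0,1));return np.where(abs(s)<abs(h),s,h)
    f=least_squares(res,[0,0,-.034,0,0],loss="soft_l1",f_scale=.001)
    return f.x[:3],axis(f.x),np.median(abs(res(f.x))),len(q)
E
python3 - <<'E'
from fit import *
from bench import readout
b,a,e,n=fit(load("w2"));print(b,a,b+.085*a,e,n,"tilt deg",np.degrees(np.arccos(a[2])))
o=readout.get_obs();yt=np.array([-.05,1,0]);yt/=np.linalg.norm(yt);Rd=np.c_[np.cross(yt,[0,0,-1]),yt,[0,0,-1]]
print(move(o,[.58,-.03,.29],Rd)[0],move(o,[.625,.22,.27],Rd))
t=load("top0");P=cloud(t);m=(abs(P[...,0]-.68)<.12)&(abs(P[...,1])<.1)&(P[...,2]>.03);print("flask",P[m].min(0),P[m].max(0))
E
```

```text
[ 0.0005 -0.0011 -0.0346] [-0.0127  0.0279  0.9995] [-0.0006  0.0013  0.0504] 0.00038256115806969813 2655 tilt deg 1.7554463989436353
[ -2.5249 163.286  -32.9519] (array([ 42.5567, 406.777 ,  27.0878]), array([ 0.1423,  0.5816, -0.3069]))
flask [ 0.6824 -0.1     0.03  ] [0.8   0.1   0.878]
```

>>> {"op": "play_rows", "data": {"xyz": [[0, 8, -8], [0, 25, -20], [-1, 45, -28], [-2, 65, -31], [-2, 87, -33], [-2, 109, -33], [-2, 130, -33], [-2, 148, -33], [-2, 160, -33], [-2, 163, -33]], "rot": [[0, 0, 0], [0.005, 0.02, -0.01], [0.015, 0.06, -0.03], [0.025, 0.11, -0.06], [0.037, 0.15, -0.08], [0.048, 0.2, -0.105], [0.06, 0.25, -0.13], [0.07, 0.28, -0.15], [0.075, 0.3, -0.16], [0.075, 0.3, -0.16]], "grip": [0.5, 0.5, 0.5, 0.5, 0.5, 0.5, 0.5, 0.5, 0.5, 0.5]}}

```text
time_s: 7.75
eef_pos: [0.5796, -0.0287, 0.2883]
eef_rot: [0.138, 0.048, 0.989, 0.038]
wrist_force: [0.0, 0.3, -2.2]
opening: 0.692
grasp_force: 64.3
```

Run:
```python
from fit import *
from bench import readout
o=readout.get_obs();yt=np.array([-.05,1,0]);yt/=np.linalg.norm(yt);Rd=np.c_[np.cross(yt,[0,0,-1]),yt,[0,0,-1]]
print(o["eef_pos"],o["q"],o["grasp_force"],move(o,[.60,.16,.27],Rd))
```

```text
[ 0.5796 -0.0287  0.2883] [-0.3331 -0.0144  1.7641  0.1635  1.1504 -1.8555] 64.27199507510522 (array([  5.2929, 187.4341,  34.7725]), array([ 0.0691,  0.2792, -0.146 ]))
```

>>> {"op": "play_rows", "data": {"xyz": [[0, 10, 2], [1, 28, 6], [1, 50, 10], [2, 74, 15], [3, 98, 19], [4, 122, 23], [4, 146, 28], [5, 168, 32], [5, 182, 34], [5, 187, 35]], "rot": [[0, 0, 0], [0.005, 0.02, -0.01], [0.015, 0.06, -0.03], [0.025, 0.1, -0.05], [0.035, 0.14, -0.075], [0.045, 0.185, -0.1], [0.055, 0.225, -0.12], [0.065, 0.26, -0.136], [0.069, 0.279, -0.146], [0.069, 0.279, -0.146]], "grip": [0.5, 0.5, 0.5, 0.5, 0.5, 0.5, 0.5, 0.5, 0.5, 0.5]}}

```text
time_s: 9.0
eef_pos: [0.6005, 0.1591, 0.2695]
eef_rot: [0.0, -0.025, 1.0, -0.0]
wrist_force: [-0.9, 0.4, -1.8]
opening: 0.698
grasp_force: 64.3
```

Run:
```python
from fit import *
from bench import readout,vision
o=readout.get_obs();p0,r0=cur(o)
print(p0,o["q"],o["grasp_force"],r0.as_matrix())
w=vision.camera("wrist");w["p0"]=p0;w["r0"]=r0.as_matrix();np.savez("w3.npz",**w)
T=np.eye(4);T[:3,:3]=w["r0"];T[:3,3]=p0;w["extrinsics"]=T@w["hand_eye"]
b,a,e,n=fit(w);print("beaker tool",b,a,e,n)
P=cloud(w);m=(np.hypot(P[...,0]-.631,P[...,1]-.262)<.055)&(P[...,2]>.06)&(P[...,2]<.08)
q=P[m];print("arms",len(q),q.mean(0),q.min(0),q.max(0))
m=(np.hypot(P[...,0]-.631,P[...,1]-.262)<.03)&(P[...,2]>.095)&(P[...,2]<.13);q=P[m];print("noz",len(q),q.mean(0) if len(q) else 0,q.min(0),q.max(0))
h=cv2.cvtColor(w["color"],cv2.COLOR_RGB2HSV).astype(int)
g=(h[...,0]>8)&(h[...,0]<28)&(h[...,1]>110)&(h[...,2]>90)
u0=proj(w,np.array([.631,.262,.105]));print("pred",u0)
v,u=np.nonzero(g);k=np.hypot(u-u0[0],v-u0[1])<45;print(k.sum(),u[k].mean(),v[k].mean(),"ray@.105",plane(w,u[k].mean(),v[k].mean(),.105))
cv2.imwrite("pics/w3.png",w["color"][...,::-1])
```

```text
[0.6005 0.1591 0.2695] [ 0.0683  0.2672  1.4643 -0.0001  1.41   -1.5516] 64.2990114542772 [[-0.9988 -0.049   0.0002]
 [-0.049   0.9988 -0.0001]
 [-0.0002 -0.0001 -1.    ]]
beaker tool [ 0.0008 -0.0008 -0.0343] [-0.013   0.0275  0.9995] 0.000375818773302769 2657
arms 2833 [0.6286 0.2622 0.0714] [0.5862 0.2178 0.0646] [0.6771 0.3092 0.08  ]
noz 330 [0.6303 0.2622 0.107 ] [0.6228 0.2548 0.0986] [0.6399 0.2727 0.1119]
pred [436.4177 253.552 ]
259 438.17760617760615 254.01930501930502 ray@.105 [0.6314 0.2636 0.105 ]
```

View pics/w3.png

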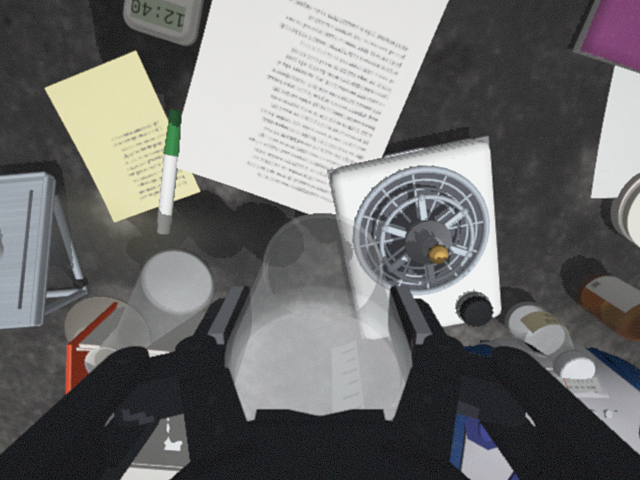

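The nozzle is at (438,254), which gives an axis near (0.631, 0.2633). The spider-arm box centre and the top view agree to about 2 mm. Now I move to hover above it.

>>> {"op": "play_rows", "data": {"xyz": [[-2, 6, 0], [-7, 20, 4], [-12, 36, 12], [-18, 52, 22], [-24, 68, 34], [-29, 84, 46], [-33, 96, 57], [-35, 102, 65], [-36, 103, 69], [-36, 103, 69]], "rot": [[0, 0, 0], [0.01, 0.005, 0], [0.02, 0.01, 0], [0.02, 0.01, 0], [0.02, 0.01, 0], [0.02, 0.01, 0], [0.02, 0.01, 0], [0.02, 0.01, 0], [0.02, 0.01, 0], [0.02, 0.01, 0]], "grip": [0.5, 0.5, 0.5, 0.5, 0.5, 0.5, 0.5, 0.5, 0.5, 0.5]}}

```text
time_s: 10.3
eef_pos: [0.6314, 0.2629, 0.2007]
eef_rot: [-0.005, -0.024, 1.0, -0.01]
wrist_force: [0.6, -1.2, -0.8]
opening: 0.695
grasp_force: 64.3
```

Run:
```python
from fit import *
from bench import readout,vision
o=readout.get_obs();p0,r0=cur(o)
w=vision.camera("wrist");w["p0"]=p0;w["r0"]=r0.as_matrix();np.savez("w4.npz",**w)
b,a,e,n=fit(w);B=p0+r0.apply(b);M=p0+r0.apply(b+.085*a)
print(p0,o["wrist_force"],"base",B,"mouth",M,e)
c=vision.camera("side");np.savez("side4.npz",**c);t=vision.camera("top");np.savez("top4.npz",**t)
# cloud from side cam: cross-check of glass centre (y- facing surface) and nozzle
P=cloud(c);m=(np.hypot(P[...,0]-.631,P[...,1]-.263)<.045)&(P[...,2]>.15)&(P[...,2]<.178);q=P[m];print("side glass",len(q),q.min(0),q.max(0))
im=cv2.resize(c["color"][120:240,220:360],None,fx=5,fy=5,interpolation=3)[:600,:800];cv2.imwrite("pics/s4.png",im[...,::-1])
```

```text
[0.6314 0.2629 0.2007] [ 0.6129 -1.1816 -0.8295] base [0.631  0.2626 0.235 ] mouth [0.6311 0.2634 0.15  ] 0.0003964823700316546
side glass 201 [0.5996 0.2266 0.1502] [0.6604 0.2745 0.1775]
```

View pics/s4.png

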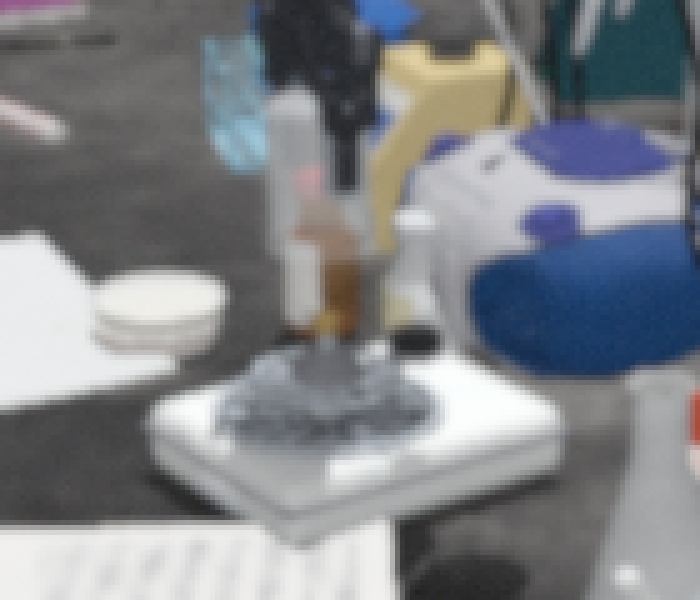

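The beaker hovers upright above the rinser at about (320,180), with the nozzle at (328,320), so the two are aligned to a few mm. Lowering now, stopping about 10 mm above the spider.

>>> {"op": "play_rows", "data": {"xyz": [[0, 0, 4], [0, 0, 13], [0, 0, 23], [0, 1, 33], [0, 1, 43], [-1, 1, 52], [-1, 1, 60], [-1, 1, 66], [-1, 1, 70], [-1, 1, 70]], "rot": [[0, 0, 0], [0, 0, 0], [0, 0, 0], [0, 0, 0], [0, 0, 0], [0, 0, 0], [0, 0, 0], [0, 0, 0], [0, 0, 0], [0, 0, 0]], "grip": [0.5, 0.5, 0.5, 0.5, 0.5, 0.5, 0.5, 0.5, 0.5, 0.5]}}

```text
time_s: 11.7
eef_pos: [0.6316, 0.2628, 0.1306]
eef_rot: [-0.005, -0.024, 1.0, -0.01]
wrist_force: [-0.5, 0.2, -1.2]
opening: 0.702
grasp_force: 64.3
```

Run:
```python
from fit import *
from bench import readout,vision
o=readout.get_obs();p0,r0=cur(o)
w=vision.camera("wrist");b,a,e,n=fit(w)
print(p0,o["wrist_force"],o["torque"],"base",p0+r0.apply(b),"mouth",p0+r0.apply(b+.085*a),e)
print(r0.inv().apply([0,0,-1]))
c=load("side4");print("pred side nozzle",proj(c,np.array([.631,.2633,.108])),"beaker mid",proj(c,np.array([.631,.263,.18])),"mouth",proj(c,np.array([.631,.263,.15])))
```

```text
[0.6316 0.2628 0.1306] [-0.5128  0.1536 -1.2237] [ 0.0254 -0.0428 -0.0231] base [0.6312 0.2625 0.1649] mouth [0.6314 0.2631 0.0799] 0.00037886101533053456
[-0.01    0.0202  0.9997]
pred side nozzle [283.6449 181.8111] beaker mid [283.0801 158.1047] mouth [283.3324 168.118 ]
```

>>> {"op": "play_rows", "data": {"xyz": [[0, 0, 2], [0, 0, 4], [0, 0, 6], [0, 0, 8], [0, 0, 10], [0, 0, 12], [0, 0, 14], [0, 0, 16], [0, 0, 18], [0, 0, 18]], "rot": [[0, 0, 0], [0, 0, 0], [0, 0, 0], [0, 0, 0], [0, 0, 0], [0, 0, 0], [0, 0, 0], [0, 0, 0], [0, 0, 0], [0, 0, 0]], "grip": [0.5, 0.5, 0.5, 0.5, 0.5, 0.5, 0.5, 0.5, 0.5, 0.5]}}

```text
time_s: 13.0
eef_pos: [0.6318, 0.2626, 0.1133]
eef_rot: [-0.004, -0.024, 1.0, -0.01]
wrist_force: [-2.2, 0.5, 5.8]
opening: 0.7
grasp_force: 64.8
```

>>> {"op": "play_rows", "data": {"xyz": [[0, 0, 1], [0, 0, 2], [0, 0, 3], [0, 0, 4], [0, 0, 5], [0, 0, 6], [0, 0, 7], [0, 0, 7.5], [0, 0, 8], [0, 0, 8]], "rot": [[0, 0, 0], [0, 0, 0], [0, 0, 0], [0, 0, 0], [0, 0, 0], [0, 0, 0], [0, 0, 0], [0, 0, 0], [0, 0, 0], [0, 0, 0]], "grip": [0.5, 0.5, 0.5, 0.5, 0.5, 0.5, 0.5, 0.5, 0.5, 0.5]}}

```text
time_s: 14.25
eef_pos: [0.6319, 0.2626, 0.1062]
eef_rot: [-0.004, -0.024, 1.0, -0.01]
wrist_force: [-4.1, 0.3, 9.6]
opening: 0.697
grasp_force: 65.1
```

Run:
```python
from fit import *
from bench import readout,vision
o=readout.get_obs();p0,r0=cur(o)
w=vision.camera("wrist");b,a,e,n=fit(w)
print(p0,o["wrist_force"],o["torque"],"base",p0+r0.apply(b),"mouth",p0+r0.apply(b+.085*a),b,a)
```

```text
[0.6319 0.2626 0.1062] [-4.129   0.3096  9.6002] [-0.1716  0.6642 -0.0868] base [0.6319 0.2624 0.1404] mouth [0.6306 0.2628 0.0554] [ 0.0004 -0.0009 -0.0342] [0.0058 0.0255 0.9997]
```

>>> {"op": "play_rows", "data": {"xyz": [[0.5, 0, 0.3], [1, 0, 0.6], [1, 0, 0.9], [1, 0, 1.2], [1, 0, 1.5], [1, 0, 1.8], [1, 0, 2], [1, 0, 2.2], [1, 0, 2.4], [1, 0, 2.4]], "rot": [[0, 0, 0], [0, 0, 0], [0, 0, 0], [0, 0, 0], [0, 0, 0], [0, 0, 0], [0, 0, 0], [0, 0, 0], [0, 0, 0], [0, 0, 0]], "grip": [0.5, 0.5, 0.5, 0.5, 0.5, 0.5, 0.5, 0.5, 0.5, 0.5]}}

```text
time_s: 15.55
eef_pos: [0.6319, 0.2626, 0.1058]
eef_rot: [-0.003, -0.024, 1.0, -0.01]
wrist_force: [-4.3, 0.5, 16.4]
opening: 0.698
grasp_force: 65.9
```

>>> {"op": "play_rows", "data": {"xyz": [[0, 0, 0.3], [0, 0, 0.6], [0, 0, 0.9], [0, 0, 1], [0, 0, 1], [0, 0, 1], [0, 0, 1], [0, 0, 1], [0, 0, 1], [0, 0, 1]], "rot": [[0, 0, 0], [0, 0, 0], [0, 0, 0], [0, 0, 0], [0, 0, 0], [0, 0, 0], [0, 0, 0], [0, 0, 0], [0, 0, 0], [0, 0, 0]], "grip": [0.5, 0.5, 0.5, 0.5, 0.5, 0.5, 0.5, 0.5, 0.5, 0.5]}}

```text
time_s: 16.8
eef_pos: [0.6321, 0.2627, 0.1057]
eef_rot: [-0.002, -0.024, 1.0, -0.01]
wrist_force: [-6.8, -1.7, 20.9]
opening: 0.697
grasp_force: 66.4
```

Run:
```python
from fit import *
from bench import readout,vision
o=readout.get_obs();p0,r0=cur(o)
w=vision.camera("wrist");b,a,e,n=fit(w)
print(p0,o["wrist_force"],o["torque"],o["grasp_force"],"base",p0+r0.apply(b),"mouth",p0+r0.apply(b+.085*a),b,a,r0.apply(a))
c=vision.camera("side");cv2.imwrite("pics/s5.png",cv2.resize(c["color"][120:240,220:360],None,fx=5,fy=5,interpolation=3)[:600,:800,::-1])
```

```text
[0.6321 0.2627 0.1057] [-6.8354 -1.6567 20.8543] [-0.4653  1.2773 -0.0384] 66.3937456010899 base [0.6321 0.2624 0.1399] mouth [0.6307 0.2629 0.0549] [ 0.0002 -0.0009 -0.0342] [0.0109 0.0258 0.9996] [-0.0166  0.0054 -0.9998]
```

View pics/s5.png

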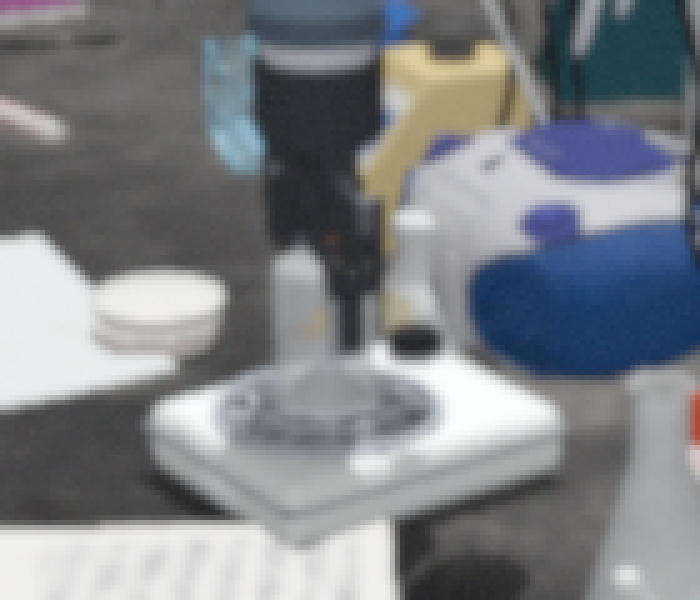

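The image shows the beaker seated over the nozzle, with its rim down at the spider (about 320,385). At the stop the force rose 4.5 N for only 0.1 mm of travel, so the spider is on its hard stop with about 22 N of push.

```bash
python3 -c "
from bench import ctrl
print(ctrl.hand_in())"
```

```text
the job is handed in; nothing more can be done
None
```

The job is handed in with the beaker still gripped and held mouth-down over the jet post, pressing the spider with about 22 N; by the wrist force and rim height it is on its hard stop (the judge's verdict was not returned).

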